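# Take the pile on the desk apart and put each thing on its place

### The job

Take the pile on the desk apart and put every thing, flat and in the middle, on its own place: the white earbud case on the round charging puck, the yellow note block on the blue mat, the cardboard card box on the wooden tray and the silver drive on the black docking plate. Lay the block, the box and the drive lengthwise and square with their places (the case may lie any way round). Set things down without dropping them, and leave the stapler and the roll of tape where they are.

Things in the scene. Friction and masses are not known exactly. Their poses are not given: they have to be found in the camera images.
- buds_mid (a point): White earbud case with rounded edges and a tiny green light, 48 x 30 mm. Topmost of the pile, lying on the note block. The point is its centre, half-way up (13 mm above its underside); x along its length, y across its width, z up. 26 mm high.
- notes_mid (a point): Yellow block of note paper, 70 x 42 mm, third from the bottom, lying on the card box. The point is its centre, half-way up (13 mm above its underside); x along its length, y across its width, z up. 26 mm high.
- cards_mid (a point): Brown cardboard card box with two red bands, 92 x 54 mm, second from the bottom, lying on the drive. The point is its centre, half-way up (13 mm above its underside); x along its length, y across its width, z up. 26 mm high.
- drive_mid (a point): Silver external drive with two black bands, 120 x 66 mm, bottom of the pile, lying on the desk. The point is its centre, half-way up (13 mm above its underside); x along its length, y across its width, z up. 26 mm high. The pile is loose: nothing joins its four things, each up to 5 mm and 0.1 rad off the one below, so that a rim of each shows from above. They weigh 35 to 320 g.
- puck_top (a point): Round white charging puck with a thin green ring, 88 mm across. Fixed to the desk, 6 mm thick. The point is the centre of its flat top face, 6 mm above the desk; z up.
- bluemat_top (a point): Blue mat with a white edge, 100 x 74 mm. Fixed to the desk, 6 mm thick. The point is the centre of its flat top face, 6 mm above the desk; x along its length, y across its width, z up.
- woodtray_top (a point): Pale wooden tray, flat, with a dark wood edge, 122 x 84 mm. Fixed to the desk, 6 mm thick. The point is the centre of its flat top face, 6 mm above the desk; x along its length, y across its width, z up.
- dock_top (a point): Black docking plate with a silver edge, 144 x 92 mm. Fixed to the desk, 6 mm thick. The point is the centre of its flat top face, 6 mm above the desk; x along its length, y across its width, z up.
- stapler_mid (a point): Red and black stapler standing loose on the desk, 115 x 32 x 44 mm high, to be left alone. The point is its centre, 22 mm up; x along its length.
- tape_mid (a point): Green roll of tape lying loose on the desk, 68 mm across, 19 mm high, to be left alone. The point is its centre, 9.5 mm up.

How it is judged:
By the outcome, as a careful person would: the job done as asked, in the order asked, and still so for the second after the job is handed in, with the robot touching nothing.
It also fails if it takes over 115 s, if anything falls off the work surface, if the arm or the gripper's body presses on something with over 40 N, if the wrist force passes 120 N, or if a joint passes its speed limit or range.

### The arm

A 7-joint arm with a two-finger parallel gripper is mounted at the origin on the work surface. World frame = base frame: x ahead of the robot, y to its left, z up, the work surface at z = 0. Lengths are in m, angles in rad, forces in N, time in s.
With the tool pointing down it reaches from about 0.425 to 1.025 m from the base axis. Payload 9.4 kg.
Tool frame: the origin (TCP) lies at the very end of the fingers, on their centre line; the grasp point (between the pads) lies 19 mm behind it; z points along the fingers, y is the line along which they close (so a half turn about z gives the same grasp; the last joint's range is limited). The gripper opens to 93 mm and grips with 3 to 60 N. Pads are 15 mm wide; open, the fingers measure 128 mm over their backs; the gripper's body (75 mm by 188 mm) begins 65 mm behind the grasp point.
Start: joints at [1.168, 0.599, -0.003, 1.599, 0.002, 0.943, -0.08], TCP at [0.232, -0.687, 0.219] pointing down, gripper open.
Joint ranges: [-2.57, 2.57], [-0.35, 1.97], [-1.29, 1.29], [0.11, 2.56], [-1.05, 4.19], [0.11, 1.86], [-2.63, 2.63]. Speed limits (rad/s): [2.22, 2.22, 3.01, 3.01, 3.14, 3.14, 3.14].

### API

Orientations are given as a unit quaternion [w, x, y, z].
In Python, from workcell import r gives the robot as it stands.
- The arm moves only by the shell command python3 -m pendant 'ROWS'. ROWS is JSON, a list of rows, each a list of 3 entries, a list of its own where there are three numbers: the shift along the tool's x, y, z in mm, then the turn, a rotation vector about the tool's x, y, z in rad, then the gripper command: -1 is fully open, 1 is shut, values between are in proportion. A call has 1 to 10 rows; each row shifts and turns the commanded pose from where the row before left it, along the tool's axes as they then stand; what a row does not reach is not made up. A row lasts 1/8 s, in which the tool goes at most 62.5 mm and 10.7 degrees, less where a joint would pass 70% of its speed; a pose out of reach is approached as far as the arm can. A call with a gripper value outside its range is refused whole. The fingers move at their own pace and stop on an object; the grip force is fixed at half the most. Time passes only in rows, so rows that do not move let the fingers close. It gives the time, the measured TCP pose, the force, the opening and the grip force at its end, in the units of the state.
- r.read_state(): the state, without advancing time (a new reading comes with each control period).
- r.capture(name): name is "scene" or "top" or "wrist"; returns (picture, depth): 384x512x3 uint8, red, green, blue; 384x512 float32, m along the optical axis (not along the pixel's ray), 0 where there is no reading.
- r.get_calibration(name): a dict with "K" (3x3 intrinsics, pixels), "extrinsics" (4x4, takes a point from camera to world coordinates). Camera axes: x right, y down, z forward; pixel columns grow to the right and rows downward; lengths in m; the calibration is good to about 2 mm. A picture is of the moment at which its call begins: read the wrist's pose just before it. get_calibration takes no time and is no camera call; for the wrist camera it gives the pose at the moment of the call.
- r.job_done(): hands the job in; it is judged then, once.
The state is a dict: "time_s": time; "qpos": joint angles; "qvel": joint speeds; "joint_efforts": joint torques, N m; "position": TCP position; "tcp_rot": TCP orientation; "contact_force": force on the tool from outside, world axes, zero at the start; "wrist_torque": the same for the moment, N m; "opening": opening from 0.0 (shut) to 1.0 (fully open); "finger_force": force on a finger pad.
Only numpy, scipy, OpenCV 4.12 (cv2) and the standard library are available. Lean on these libraries where they do the work, as an engineer would, in place of code of your own. Each camera call takes 0.05 s, during which the arm holds its last target. There are 200 camera calls.

## Working session

There is one attempt and no reset: what is moved stays moved. The work goes in short steps, Python scripts to look and compute and a shell command to move; the robot and the scene stay as the last step left them, time stands still between calls to the robot, and variables do not carry over. Pictures are saved under pics/ and viewed, at most 18 in all, crops included, and the job is handed in when it is done.

```bash
ls; mkdir -p pics; python3 - <<'E'
from workcell import r
import cv2,numpy as np
np.set_printoptions(precision=4,suppress=True)
s=r.read_state();print(s['time_s'],s['position'],s['tcp_rot'],s['opening'])
for n in("top","scene"):
    p,d=r.capture(n);c=r.get_calibration(n);print(n,c['K'],c['extrinsics'])
    cv2.imwrite(f'pics/{n}0.png',p[:,:,::-1]);np.save(f'{n}0.npy',d);
E
```

```text
pics
0.0 [ 0.2319 -0.6864  0.2178] [-0.0007  0.9868  0.1622 -0.0002] 1.0019926542503839
top [[385.5888   0.     253.4246]
 [  0.     385.5888 189.3761]
 [  0.       0.       1.    ]] [[ 0.0172 -0.9852  0.1707  0.396 ]
 [-0.9997 -0.0197 -0.0132  0.0037]
 [ 0.0163 -0.1704 -0.9852  0.9234]
 [ 0.      0.      0.      1.    ]]
scene [[459.9054   0.     256.4717]
 [  0.     459.9054 189.6091]
 [  0.       0.       1.    ]] [[-0.0301  0.8046 -0.5931  1.2085]
 [ 0.9995  0.0229 -0.0197  0.0291]
 [-0.0023 -0.5934 -0.8049  0.9955]
 [ 0.      0.      0.      1.    ]]
```

View pics/top0.png

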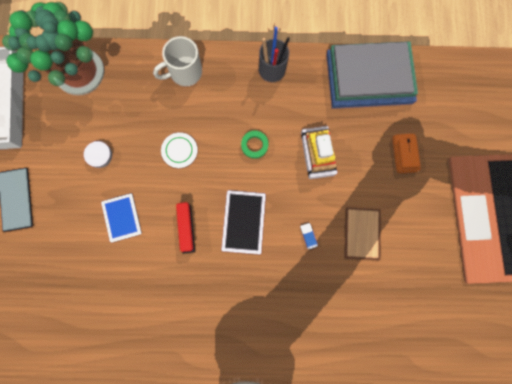

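View pics/scene0.png

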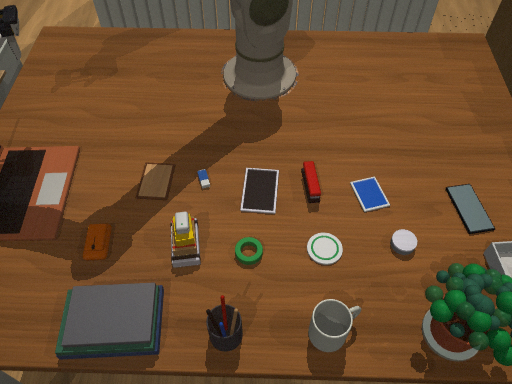

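Top view: pile about (320,150), puck (179,150), mat (121,217), dock (244,222), tray (363,233), stapler (185,228), tape (255,144). I'll do a coarse measurement from this view, then move on to the wrist camera.

```bash
cat > h.py <<'E'
from workcell import r
import cv2,numpy as np
np.set_printoptions(precision=4,suppress=True)
def cast(cal,uv,z):
    K,E=cal['K'],np.array(cal['extrinsics']);uv=np.atleast_2d(uv).astype(float)
    d=np.c_[uv,np.ones(len(uv))]@np.linalg.inv(K).T@E[:3,:3].T;o=E[:3,3]
    return (o+d*((z-o[2])/d[:,2])[:,None])[:,:2]
def proj(cal,P):
    E=np.linalg.inv(cal['extrinsics']);q=(np.atleast_2d(P)@E[:3,:3].T+E[:3,3])@np.array(cal['K']).T
    return q[:,:2]/q[:,2:]
def rect(cal,mask,z,roi=None):
    """largest blob in mask -> centre, long, short (mm), yaw of long axis"""
    m=mask.astype(np.uint8)
    if roi:
        k=np.zeros_like(m);k[roi[1]:roi[3],roi[0]:roi[2]]=1;m=m*k
    c=max(cv2.findContours(m,cv2.RETR_EXTERNAL,cv2.CHAIN_APPROX_NONE)[0],key=cv2.contourArea)
    w=cast(cal,c[:,0],z)*1000
    (x,y),(a,b),t=cv2.minAreaRect(w.astype(np.float32))
    if a<b:a,b,t=b,a,t+90
    t=(t+90)%180-90
    return [round(x,1),round(y,1),round(a,1),round(b,1),round(np.radians(t),3)]
def shot(n,f=None):
    cal=r.get_calibration(n);p,d=r.capture(n)
    if f:cv2.imwrite(f'pics/{f}.png',p[:,:,::-1])
    return cal,p,d,cv2.cvtColor(p,cv2.COLOR_RGB2HSV)
def tool():
    """tool x axis yaw, position mm"""
    from scipy.spatial.transform import Rotation as R
    s=r.read_state();q=s['tcp_rot'];M=R.from_quat([*q[1:],q[0]]).as_matrix()
    return np.array(s['position'])*1000,M,s
def go(x,y,z,yaw=None):
    """shift in tool axes (mm) to world point; turn about tool z to put tool y at yaw"""
    p,M,s=tool();print('t',round(s['time_s'],2),'pos',p.round(1),'yaw_y',round(np.arctan2(M[1,1],M[0,1]),3),'tilt',M[:2,2])
    print('shift',(M.T@(np.array([x,y,z])-p)).round(1))
    if yaw is not None:
        a=np.arctan2(M[1,1],M[0,1])-yaw; print('turn z',round((a+np.pi/2)%np.pi-np.pi/2,3))
E
python3 - <<'E'
from h import *
cal,p,d,hsv=shot('top');H,S,V=[hsv[:,:,i].astype(int) for i in range(3)]
for z in [.006]:
    print('mat',rect(cal,((H>100)&(H<130)&(S>100))|((S<60)&(V>150)),z,(90,185,150,250)))
    print('puck',rect(cal,(S<100)&(V>150),z,(155,125,203,175)))
    print('dock',rect(cal,(S<80),z,(215,180,275,262)))
    print('tray',rect(cal,V<400,z,(346,208,381,259)))
print('stapler',rect(cal,(H<8)&(S>180),.04,(165,190,205,262)))
print('tape',rect(cal,(H>50)&(H<85)&(S>120),.019,(235,120,275,170)))
print('pile',rect(cal,(V>110)&((S<90)|((H>20)&(H<35))),.1,(295,115,345,185)))
print('yellow',rect(cal,(H>20)&(H<35)&(S>150),.104-.026*1,(295,115,345,185)))
print('depth pile',d[120:180:6,300:345:4])
cal,p,d,hsv=shot('wrist','w0');print(cal['K'],cal['extrinsics']); print(tool()[:2])
E
```

```text
mat [482.0, 304.8, 102.5, 76.2, np.float64(0.297)]
puck [650.2, 176.1, 91.1, 90.6, np.float64(0.833)]
dock [477.0, 14.0, 147.5, 95.1, np.float64(-0.064)]
tray [455.5, -271.6, 122.0, 82.1, np.float64(-0.024)]
stapler [460.7, 148.5, 111.4, 30.0, np.float64(0.139)]
tape [665.2, -8.9, 64.9, 60.7, np.float64(-0.214)]
pile [643.1, -148.0, 84.8, 62.4, np.float64(0.196)]
yellow [644.9, -161.0, 73.3, 45.6, np.float64(0.231)]
depth pile [[0.9724 0.9696 0.9729 0.9691 0.9685 0.9719 0.9705 0.     0.9721 0.9722
  0.9727 0.973 ]
 [0.9666 0.9682 0.963  0.9644 0.9683 0.9671 0.9704 0.9695 0.9651 0.9713
  0.9663 0.9698]
 [0.9669 0.937  0.9111 0.909  0.9114 0.8845 0.8854 0.912  0.9655 0.9681
  0.9669 0.9638]
 [0.9634 0.9353 0.9075 0.8818 0.8618 0.8555 0.8536 0.8557 0.9612 0.967
  0.9682 0.9642]
 [0.961  0.9353 0.9101 0.8836 0.8721 0.853  0.8541 0.8533 0.9623 0.9605
  0.9611 0.9637]
 [0.9574 0.948  0.9213 0.     0.8763 0.851  0.8504 0.8506 0.8528 0.9591
  0.9577 0.9592]
 [0.9517 0.9541 0.9278 0.9007 0.8753 0.8579 0.8526 0.8628 0.8772 0.9561
  0.953  0.9557]
 [0.9528 0.9497 0.9263 0.9008 0.8846 0.8713 0.8855 0.8903 0.8972 0.9531
  0.9541 0.9565]
 [0.9501 0.9493 0.9272 0.9088 0.8969 0.8991 0.897  0.9018 0.9092 0.9262
  0.95   0.9529]
 [0.9465 0.9478 0.9397 0.9192 0.9195 0.9184 0.9197 0.9211 0.9245 0.9502
  0.9502 0.9498]]
[[333.0426   0.     264.2494]
 [  0.     333.0426 192.1441]
 [  0.       0.       1.    ]] [[ 0.3199 -0.912  -0.2566  0.3038]
 [-0.9475 -0.3078 -0.0869 -0.662 ]
 [ 0.0003  0.2709 -0.9626  0.3841]
 [ 0.      0.      0.      1.    ]]
(array([ 231.9171, -686.6103,  218.0862]), array([[ 0.9474,  0.3201, -0.0004],
       [ 0.3201, -0.9474,  0.0008],
       [-0.0001, -0.0009, -1.    ]]))
```

View pics/w0.png

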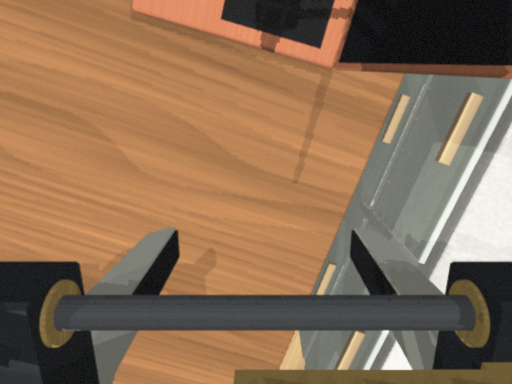

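Wrist camera sits 75 mm ahead of the tool along +x, looking back past the fingers (pads near columns 170 and 360). Heading over the tray at the same height.

```bash
python3 -m pendant '[[[43,-40,0],[0,0,0],-1],[[43,-40,0],[0,0,0],-1],[[43,-40,0],[0,0,0],-1],[[43,-40,0],[0,0,0],-1],[[43,-40,0],[0,0,0],-1],[[43,-40,0],[0,0,0],-1],[[43,-40,0],[0,0,0],-1],[[43,-40,0],[0,0,0],-1],[[0,0,0],[0,0,0.126],-1],[[0,0,0],[0,0,0],-1]]'
python3 - <<'E'
from h import *
import pickle
cal,p,d,hsv=shot('wrist','w1');print(proj(cal,[.6445,-.155,.1]),proj(cal,[[.4555,-.2716,.006]]))
pickle.dump((cal,p),open('w1.pkl','wb'))
go(644,-155,218,0.2+np.pi/2)
E
```

```text
time_s: 1.45
position: [0.4558, -0.2731, 0.2186]
tcp_rot: [0.0, 0.995, 0.101, -0.0]
contact_force: [-1.0, -0.4, 0.2]
opening: 1.002
finger_force: 0.0
[[155.4616 -94.4433]] [[262.9695 166.5587]]
t 1.5 pos [ 455.4 -273.7  218.6] yaw_y -1.369 tilt [-0.0004 -0.0003]
shift [208.6 -78.4   0.5]
turn z 0.002
```

View pics/w1.png

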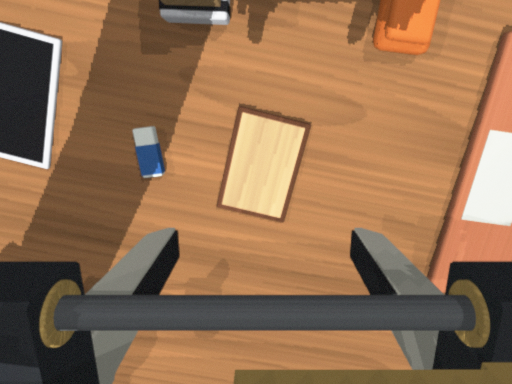

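The tray's pale inside is centred at about (264,163), with its dark edge at (240,105), (310,122), (284,221) and (218,206). Next the pile.

```bash
python3 -m pendant '[[[52,-19.6,0],[0,0,0],-1],[[52,-19.6,0],[0,0,0],-1],[[52,-19.6,0],[0,0,0],-1],[[52,-19.6,0],[0,0,0],-1],[[0,0,0],[0,0,0],-1],[[0,0,0],[0,0,0],-1]]'
python3 - <<'E'
from h import *
import pickle
cal,p=pickle.load(open('w1.pkl','rb'));hsv=cv2.cvtColor(p,cv2.COLOR_RGB2HSV);H,S,V=[hsv[:,:,i].astype(int) for i in range(3)]
print('hsv in',hsv[163,264],'out',hsv[163,330],hsv[230,250])
print('tray',rect(cal,(V>190)&(S<125),.006,(200,95,325,230)))
cal,p,d,hsv=shot('wrist','w2')
pickle.dump((cal,p),open('w2.pkl','wb'))
print(d[192,264],cal['extrinsics'][2,3], tool()[0])
E
```

```text
time_s: 2.25
position: [0.6429, -0.1569, 0.218]
tcp_rot: [0.0, 0.995, 0.1, -0.001]
contact_force: [0.3, -0.6, 0.0]
opening: 0.998
finger_force: 0.0
hsv in [ 20  93 241] out [ 14 136 202] [ 14 135 192]
tray [454.7, -270.2, 110.7, 72.7, np.float64(-0.044)]
0.29118088 0.38405710758472 [ 642.5989 -157.3566  218.3216]
```

View pics/w2.png

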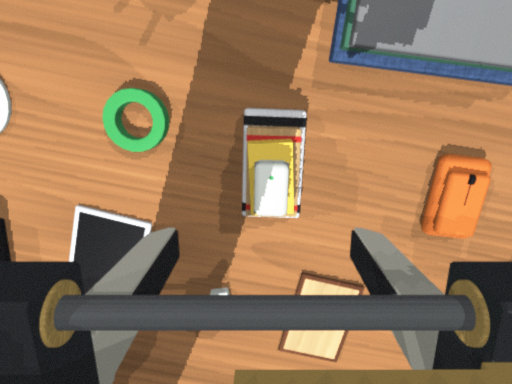

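The case is at (270,187) on the yellow block (rim 247–296 columns), with the box's red bands and the drive's black bands showing above and below. All are nearly aligned with the image.

```bash
cat > pile.py <<'E'
from h import *
def pile(cal,p,what=('case','notes','cards','drive')):
    hsv=cv2.cvtColor(p,cv2.COLOR_RGB2HSV);H,S,V=[hsv[:,:,i].astype(int) for i in range(3)]
    k=np.ones((3,3),np.uint8)
    white=((S<60)&(V>120)).astype(np.uint8); yel=(H>20)&(H<32)&(S>140)&(V>90)
    roi=(232,95,318,232)
    if 'case' in what: print('case',rect(cal,cv2.morphologyEx(white,cv2.MORPH_OPEN,k),.1,(252,150,292,214)))
    if 'notes' in what: print('notes',rect(cal,yel,.078,roi))
E
python3 - <<'E'
from h import *;from pile import pile
import pickle
cal,p=pickle.load(open('w2.pkl','rb'));pile(cal,p)
cv2.imwrite('pics/c2.png',cv2.resize(p[95:232,225:325,::-1],None,fx=4,fy=4,interpolation=cv2.INTER_NEAREST))
E
```

```text
case [644.2, -162.4, 48.8, 29.5, np.float64(0.165)]
notes [647.8, -162.2, 70.9, 42.3, np.float64(0.242)]
```

View pics/c2.png

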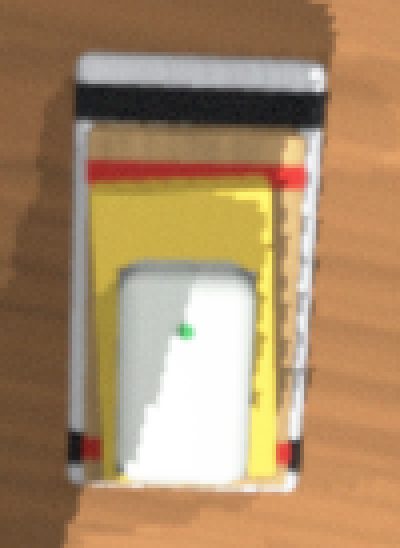

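```bash
python3 - <<'E'
from h import *
go(644.2,-162.4,82,.165+np.pi/2)
E
```

```text
t 2.3 pos [ 642.6 -157.4  218.3] yaw_y -1.372 tilt [-0.0012 -0.0007]
shift [  0.8   5.2 136.3]
turn z 0.034
```

```bash
python3 -m pendant '[[[0.8,5.2,0],[0,0,0.034],-1],[[0,0,45],[0,0,0],-1],[[0,0,45],[0,0,0],-1],[[0,0,30],[0,0,0],-1],[[0,0,12],[0,0,0],-1],[[0,0,4],[0,0,0],-1],[[0,0,0],[0,0,0],-1],[[0,0,0],[0,0,0],-1]]'
python3 - <<'E'
from h import *
go(644.2,-162.4,82,.165+np.pi/2)
E
```

```text
time_s: 3.3
position: [0.6463, -0.1606, 0.0838]
tcp_rot: [0.0, 0.997, 0.083, 0.001]
contact_force: [0.1, -1.3, 1.0]
opening: 1.0
finger_force: 0.0
t 3.3 pos [ 646.3 -160.6   83.8] yaw_y -1.405 tilt [ 0.0017 -0.0004]
shift [-2.3  1.4  1.8]
turn z 0.001
```

```bash
python3 -m pendant '[[[-2,1.4,1],[0,0,0],-1],[[0,0,0],[0,0,0],0],[[0,0,0],[0,0,0],1],[[0,0,0],[0,0,0],1],[[0,0,0],[0,0,0],1],[[0,0,0],[0,0,0],1],[[0,0,0],[0,0,0],1],[[0,0,0],[0,0,0],1]]'
```

```text
time_s: 4.3
position: [0.6439, -0.1622, 0.0816]
tcp_rot: [0.0, 0.997, 0.083, -0.0]
contact_force: [-0.7, -1.1, 0.4]
opening: 0.324
finger_force: 30.0
```

```bash
python3 -m pendant '[[[0,0,-8],[0,0,0],1],[[0,0,-32],[0,0,0],1],[[0,0,-50],[0,0,0],1],[[0,0,-30],[0,0,0],1],[[0,0,0],[0,0,0],1]]'
python3 - <<'E'
from h import *
go(650,176,202,.165+np.pi/2)
E
```

```text
time_s: 4.92
position: [0.6452, -0.1625, 0.2048]
tcp_rot: [0.001, 0.997, 0.083, 0.002]
contact_force: [0.8, 0.5, -1.0]
opening: 0.319
finger_force: 30.0
t 4.92 pos [ 645.2 -162.5  204.8] yaw_y -1.405 tilt [ 0.005  -0.0009]
shift [  60.5 -333.1    2.5]
turn z 0.001
```

```bash
python3 -m pendant '[[[8.6,-47.6,0],[0,0,0],1],[[8.6,-47.6,0],[0,0,0],1],[[8.6,-47.6,0],[0,0,0],1],[[8.6,-47.6,0],[0,0,0],1],[[8.6,-47.6,0],[0,0,0],1],[[8.6,-47.6,0],[0,0,0],1],[[8.6,-47.6,0],[0,0,0],1],[[0,0,0],[0,0,0],1],[[0,0,0],[0,0,0],1]]'
python3 - <<'E'
from h import *
go(650,176,202,.165+np.pi/2)
cal,p,d,hsv=shot('wrist','w3')
H,S,V=[hsv[:,:,i].astype(int) for i in range(3)]
u=proj(cal,[[.65,.176,.006]])[0];print(u)
x,y=u.astype(int)
print('puck',rect(cal,(S<100)&(V>130),.006,(x-75,max(0,y-75),x+75,y+75)))
E
```

```text
time_s: 6.05
position: [0.6477, 0.1759, 0.2006]
tcp_rot: [0.001, 0.997, 0.083, -0.001]
contact_force: [-0.0, -1.5, -0.5]
opening: 0.325
finger_force: 30.0
t 6.05 pos [647.7 175.9 200.6] yaw_y -1.405 tilt [-0.0016 -0.0012]
shift [ 2.3  0.2 -1.4]
turn z 0.001
[264.3809 167.5406]
puck [646.5, 175.9, 97.3, 88.2, np.float64(0.139)]
```

View pics/w3.png

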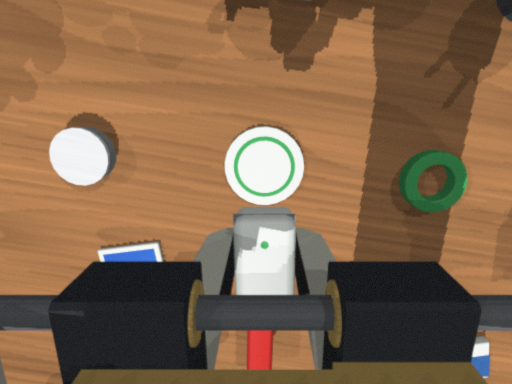

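The puck spans columns 225–304 and rows 126–204. The case hangs level just below it, from row 207, so I'll refit with a tighter window.

```bash
python3 - <<'E'
from h import *
cal,p,d,hsv=shot('wrist')
H,S,V=[hsv[:,:,i].astype(int) for i in range(3)]
R=rect(cal,((S<100)&(V>130))|((H>55)&(H<85)&(S>100)),.006,(215,115,315,206));print('puck',R)
# case top in hand at z ~ tcp+ (104-81.6)
z=tool()[0][2]/1000+.0224
print('case',rect(cal,(S<60)&(V>110)&(np.arange(384)[:,None]>207),z,(236,207,292,300)))
go(R[0],R[1],10,.165+np.pi/2)
E
```

```text
puck [650.7, 177.4, 88.2, 88.2, np.float64(0.964)]
case [653.7, 176.6, 44.4, 26.9, np.float64(0.163)]
t 6.15 pos [648.2 174.6 201.1] yaw_y -1.407 tilt [-0.0008 -0.0012]
shift [  3.1  -2.5 191.1]
turn z -0.001
```

```bash
python3 -m pendant '[[[2.8,-2.2,40],[0,0,0],1],[[0,0,50],[0,0,0],1],[[0,0,45],[0,0,0],1],[[0,0,32],[0,0,0],1],[[0,0,15],[0,0,0],1],[[0,0,0],[0,0,0],1],[[0,0,0],[0,0,0],1],[[0,0,0],[0,0,0],1]]'
python3 - <<'E'
from h import *
go(650.7,177.4,10,.165+np.pi/2)
E
```

```text
time_s: 7.15
position: [0.6515, 0.1792, 0.0211]
tcp_rot: [-0.0, 0.997, 0.083, 0.001]
contact_force: [0.2, -0.1, -0.9]
opening: 0.323
finger_force: 30.0
t 7.15 pos [651.5 179.2  21.1] yaw_y -1.405 tilt [0.0021 0.0007]
shift [-1.1  1.7 11.1]
turn z 0.001
```

```bash
python3 -m pendant '[[[-1,1.5,5],[0,0,0],1],[[0,0,3],[0,0,0],1],[[0,0,1],[0,0,0],1],[[0,0,0],[0,0,0],1],[[0,0,0],[0,0,0],1]]';python3 -m pendant '[[[0,0,1],[0,0,0],1],[[0,0,0],[0,0,0],1]]'
```

```text
time_s: 7.78
position: [0.6499, 0.1775, 0.0106]
tcp_rot: [0.0, 0.997, 0.083, -0.0]
contact_force: [0.0, 0.0, -0.9]
opening: 0.32
finger_force: 30.0
time_s: 8.02
position: [0.65, 0.1775, 0.0096]
tcp_rot: [-0.0, 0.997, 0.083, 0.0]
contact_force: [0.2, 0.3, -0.1]
opening: 0.324
finger_force: 30.0
```

Not touching yet; 0.5 mm steps until there is force.

```bash
python3 -m pendant '[[[0,0,0.5],[0,0,0],1],[[0,0,0],[0,0,0],1]]';python3 -m pendant '[[[0,0,0.5],[0,0,0],1],[[0,0,0],[0,0,0],1]]';python3 -m pendant '[[[0,0,0.5],[0,0,0],1],[[0,0,0],[0,0,0],1]]'
```

```text
time_s: 8.28
position: [0.65, 0.1774, 0.0096]
tcp_rot: [-0.0, 0.997, 0.083, 0.0]
contact_force: [-1.7, 0.0, 4.8]
opening: 0.321
finger_force: 30.0
time_s: 8.52
position: [0.65, 0.1774, 0.0095]
tcp_rot: [-0.0, 0.997, 0.083, 0.0]
contact_force: [-2.6, -1.9, 9.6]
opening: 0.321
finger_force: 30.0
time_s: 8.78
position: [0.65, 0.1774, 0.0095]
tcp_rot: [-0.0, 0.997, 0.083, 0.0]
contact_force: [-4.6, -1.2, 15.2]
opening: 0.32
finger_force: 30.0
```

```bash
python3 -m pendant '[[[0,0,-1],[0,0,0],1],[[0,0,0],[0,0,0],0],[[0,0,0],[0,0,0],-1],[[0,0,0],[0,0,0],-1],[[0,0,0],[0,0,0],-1],[[0,0,-15],[0,0,0],-1],[[0,0,-50],[0,0,0],-1],[[0,0,-60],[0,0,0],-1],[[0,0,-60],[0,0,0],-1],[[0,0,0],[0,0,0],-1]]'
python3 - <<'E'
from h import *
cal,p,d,hsv=shot('wrist','w4')
H,S,V=[hsv[:,:,i].astype(int) for i in range(3)]
print('case centre should be',proj(cal,[[.6507,.1774,.032]]),'puck',proj(cal,[[.6507,.1774,.006]]))
go(647.8,-162.2,202,.242+np.pi/2)
E
```

```text
time_s: 10.02
position: [0.6526, 0.1781, 0.2007]
tcp_rot: [-0.001, 0.997, 0.083, 0.005]
contact_force: [-0.1, -0.6, -1.0]
opening: 0.999
finger_force: 0.0
case centre should be [[265.014  178.5152]] puck [[264.9735 173.3113]]
t 10.07 pos [651.1 177.8 197.7] yaw_y -1.405 tilt [0.0053 0.0019]
shift [-59.3 334.8  -4.9]
turn z -0.076
```

View pics/w4.png

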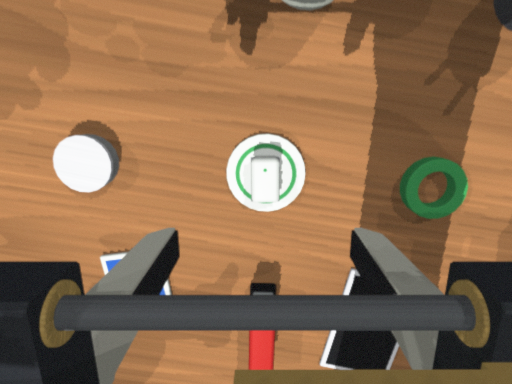

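The case sits centred on the puck (about (266,178), puck ring centre (265,173) at its lower height). Back to the pile.

```bash
python3 -m pendant '[[[-8.5,47.8,0],[0,0,0],-1],[[-8.5,47.8,0],[0,0,0],-1],[[-8.5,47.8,0],[0,0,0],-1],[[-8.5,47.8,0],[0,0,0],-1],[[-8.5,47.8,0],[0,0,0],-1],[[-8.5,47.8,0],[0,0,0],-1],[[-8.5,47.8,0],[0,0,-0.076],-1],[[0,0,0],[0,0,0],-1],[[0,0,0],[0,0,0],-1]]'
python3 - <<'E'
from h import *;from pile import pile
cal,p,d,hsv=shot('wrist','w5')
H,S,V=[hsv[:,:,i].astype(int) for i in range(3)]
x,y=proj(cal,[[.6478,-.1622,.078]])[0].astype(int);print(x,y)
roi=(x-50,y-70,x+50,y+70)
R=rect(cal,(H>20)&(H<32)&(S>140)&(V>90),.078,roi);print('notes',R)
crop=p[max(0,y-75):y+75,x-50:x+50];cv2.imwrite('pics/c5.png',cv2.resize(crop[:,:,::-1],None,fx=4,fy=4,interpolation=cv2.INTER_NEAREST))
go(R[0],R[1],56,R[4]+np.pi/2)
E
```

```text
time_s: 11.2
position: [0.6459, -0.1617, 0.1932]
tcp_rot: [-0.001, 0.993, 0.12, -0.001]
contact_force: [0.1, 0.4, -0.9]
opening: 1.001
finger_force: 0.0
265 186
notes [647.5, -162.1, 71.3, 42.2, np.float64(0.241)]
t 11.25 pos [ 646.2 -160.8  193.4] yaw_y -1.328 tilt [-0.0013  0.0012]
shift [  1.1   1.8 137.4]
turn z 0.002
```

View pics/c5.png

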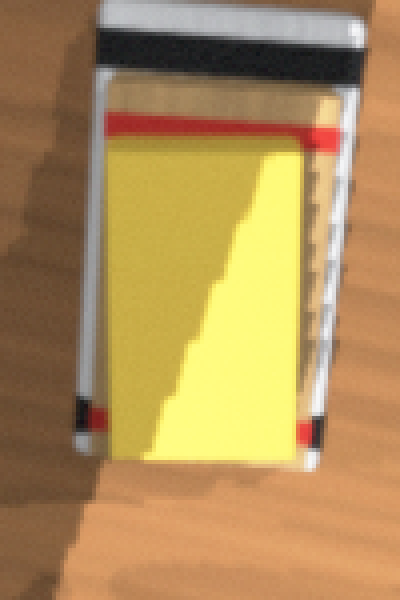

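The note block is cleanly outlined on the box, undisturbed. Grasp it.

```bash
python3 -m pendant '[[[1.1,1.6,40],[0,0,0],-1],[[0,0,45],[0,0,0],-1],[[0,0,35],[0,0,0],-1],[[0,0,12],[0,0,0],-1],[[0,0,2],[0,0,0],-1],[[0,0,0],[0,0,0],-1],[[0,0,0],[0,0,0],-1],[[0,0,0],[0,0,0],-1]]'
python3 - <<'E'
from h import *
go(647.5,-162.1,56,.241+np.pi/2)
E
```

```text
time_s: 12.25
position: [0.6483, -0.1638, 0.0611]
tcp_rot: [0.0, 0.993, 0.121, 0.001]
contact_force: [-0.5, 0.2, 0.1]
opening: 0.999
finger_force: 0.0
t 12.25 pos [ 648.3 -163.8   61.1] yaw_y -1.329 tilt [ 0.0013 -0.0003]
shift [-0.4 -1.9  5.1]
turn z 0.001
```

```bash
python3 -m pendant '[[[-0.4,-1.7,4],[0,0,0],-1],[[0,0,0.7],[0,0,0],0],[[0,0,0],[0,0,0],1],[[0,0,0],[0,0,0],1],[[0,0,0],[0,0,0],1],[[0,0,0],[0,0,0],1],[[0,0,0],[0,0,0],1]]'
```

```text
time_s: 13.12
position: [0.6471, -0.1622, 0.0554]
tcp_rot: [0.0, 0.993, 0.121, 0.0]
contact_force: [0.2, 0.5, 1.0]
opening: 0.447
finger_force: 30.0
```

```bash
python3 -m pendant '[[[0,0,-6],[0,0,0],1],[[0,0,-30],[0,0,0],1],[[0,0,-50],[0,0,0],1],[[0,0,-50],[0,0,0],1],[[0,0,0],[0,0,0],1]]'
python3 - <<'E'
from h import *
go(482,305,195,.297+np.pi/2)
E
```

```text
time_s: 13.75
position: [0.6493, -0.1627, 0.1961]
tcp_rot: [0.001, 0.993, 0.12, 0.004]
contact_force: [0.1, -0.1, -0.2]
opening: 0.45
finger_force: 30.0
t 13.75 pos [ 649.3 -162.7  196.1] yaw_y -1.329 tilt [ 0.0074 -0.0014]
shift [ -50.6 -494.1   -0.8]
turn z -0.056
```

```bash
python3 -m pendant '[[[-7.3,-54.9,0],[0,0,0],1],[[-7.3,-54.9,0],[0,0,0],1],[[-7.3,-54.9,0],[0,0,0],1],[[-7.3,-54.9,0],[0,0,0],1],[[-7.3,-54.9,0],[0,0,0],1],[[-7.3,-54.9,0],[0,0,0],1],[[-7.3,-54.9,0],[0,0,0],1],[[-7.3,-54.9,0],[0,0,0],1],[[-7.3,-54.9,0],[0,0,-0.056],1],[[0,0,0],[0,0,0],1]]'
python3 -m pendant '[[[0,0,0],[0,0,0],1]]'
python3 - <<'E'
from h import *
cal,p,d,hsv=shot('wrist','w6')
H,S,V=[hsv[:,:,i].astype(int) for i in range(3)]
m=((H>100)&(H<130)&(S>100))|((S<70)&(V>140))
x,y=proj(cal,[[.482,.305,.006]])[0].astype(int);print(x,y)
R=rect(cal,m,.006,(x-65,max(y-75,0),x+65,y+75));print('mat',R)
print('blue',rect(cal,((H>100)&(H<130)&(S>100)),.006,(x-65,max(y-75,0),x+65,y+75)))
go(R[0],R[1],12,R[4]+np.pi/2)
E
```

```text
time_s: 15.0
position: [0.4623, 0.3064, 0.1906]
tcp_rot: [-0.001, 0.988, 0.152, -0.001]
contact_force: [0.5, -0.1, -0.5]
opening: 0.447
finger_force: 30.0
time_s: 15.12
position: [0.4647, 0.3012, 0.1907]
tcp_rot: [0.001, 0.989, 0.148, -0.001]
contact_force: [-0.1, -1.0, 0.1]
opening: 0.445
finger_force: 30.0
265 155
mat [491.4, 308.9, 81.0, 74.5, np.float64(0.297)]
blue [488.6, 308.1, 72.9, 60.9, np.float64(0.297)]
t 15.18 pos [465.1 300.5 190.9] yaw_y -1.274 tilt [-0.0007 -0.0013]
shift [ 27.7  -0.5 178.9]
turn z -0.001
```

View pics/w6.png

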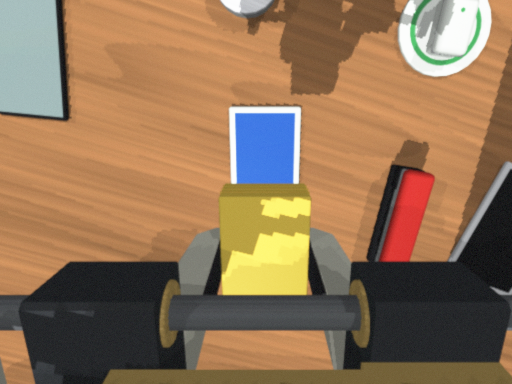

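The mat (columns 230–300, rows 105–185) is partly hidden by the block. From its front edge, centre = (482.3, 306.1), agreeing with the top view.

```bash
python3 - <<'E'
from h import *
go(481.9,306,20,.297+np.pi/2)
E
python3 -m pendant '[[[17,-1,0],[0,0,0],1],[[0,0,45],[0,0,0],1],[[0,0,50],[0,0,0],1],[[0,0,45],[0,0,0],1],[[0,0,25],[0,0,0],1],[[0,0,0],[0,0,0],1],[[0,0,0],[0,0,0],1],[[0,0,0],[0,0,0],1]]'
python3 - <<'E'
from h import *
go(481.9,306,9.4,.297+np.pi/2)
E
```

```text
t 15.18 pos [465.1 300.5 190.9] yaw_y -1.274 tilt [-0.0007 -0.0013]
shift [ 17.8  -0.5 170.9]
turn z -0.001
time_s: 16.18
position: [0.482, 0.3081, 0.0277]
tcp_rot: [-0.0, 0.989, 0.148, 0.001]
contact_force: [-0.3, -0.1, -1.4]
opening: 0.448
finger_force: 30.0
t 16.18 pos [482.  308.1  27.7] yaw_y -1.274 tilt [0.0018 0.0013]
shift [-0.8  2.  18.3]
turn z 0.0
```

```bash
python3 -m pendant '[[[-0.7,1.9,10],[0,0,0],1],[[0,0,4],[0,0,0],1],[[0,0,2],[0,0,0],1],[[0,0,1],[0,0,0],1],[[0,0,0],[0,0,0],1],[[0,0,0],[0,0,0],1]]'
python3 -m pendant '[[[0,0,0.6],[0,0,0],1],[[0,0,0],[0,0,0],1]]'
python3 -m pendant '[[[0,0,0.5],[0,0,0],1],[[0,0,0],[0,0,0],1]]'
```

```text
time_s: 16.92
position: [0.4809, 0.3059, 0.0094]
tcp_rot: [-0.0, 0.989, 0.148, 0.0]
contact_force: [-0.3, 0.3, -0.7]
opening: 0.445
finger_force: 30.0
time_s: 17.18
position: [0.4809, 0.3059, 0.0093]
tcp_rot: [-0.0, 0.989, 0.148, 0.0]
contact_force: [-1.4, 0.2, 7.2]
opening: 0.452
finger_force: 30.0
time_s: 17.42
position: [0.481, 0.3059, 0.0094]
tcp_rot: [-0.0, 0.989, 0.148, 0.0]
contact_force: [-2.6, -1.9, 13.0]
opening: 0.449
finger_force: 30.0
```

```bash
python3 -m pendant '[[[0,0,-0.9],[0,0,0],1],[[0,0,0],[0,0,0],0],[[0,0,0],[0,0,0],-1],[[0,0,0],[0,0,0],-1],[[0,0,0],[0,0,0],-1],[[0,0,-15],[0,0,0],-1],[[0,0,-50],[0,0,0],-1],[[0,0,-60],[0,0,0],-1],[[0,0,-60],[0,0,0],-1],[[0,0,0],[0,0,0],-1]]'
python3 -m pendant '[[[0,0,0],[0,0,0],-1]]'
python3 - <<'E'
from h import *
cal,p,d,hsv=shot('wrist','w7')
H,S,V=[hsv[:,:,i].astype(int) for i in range(3)]
x,y=proj(cal,[[.482,.306,.006]])[0].astype(int);roi=(x-65,y-75,x+65,y+72)
ye=(H>20)&(H<32)&(S>140)&(V>90)
print('mat',rect(cal,ye|((H>100)&(H<130)&(S>100))|((S<70)&(V>140)),.006,roi))
print('notes',rect(cal,ye,.032,roi),roi)
go(647,-162,195,.2+np.pi/2)
E
```

```text
time_s: 18.68
position: [0.4828, 0.3071, 0.1998]
tcp_rot: [-0.002, 0.989, 0.148, 0.004]
contact_force: [-0.1, 0.0, -0.1]
opening: 1.0
finger_force: 0.0
time_s: 18.8
position: [0.4806, 0.3055, 0.1947]
tcp_rot: [-0.0, 0.989, 0.148, 0.0]
contact_force: [-0.2, -0.1, -0.3]
opening: 0.998
finger_force: 0.0
mat [482.0, 306.3, 99.5, 74.3, np.float64(0.297)]
notes [481.6, 305.8, 69.4, 40.7, np.float64(0.297)] (np.int64(199), np.int64(94), np.int64(329), np.int64(241))
t 18.85 pos [480.3 305.3 193.8] yaw_y -1.273 tilt [-0.0009 -0.0007]
shift [ 22.2 495.7  -1.1]
turn z 0.098
```

View pics/w7.png

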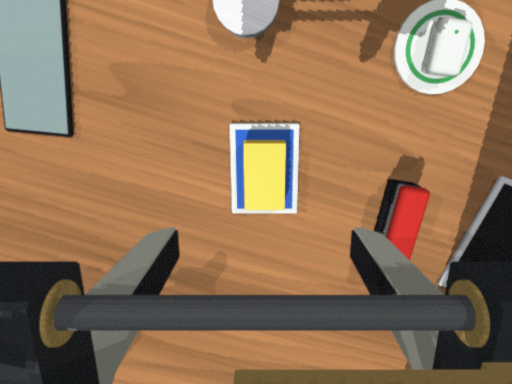

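The block is within 0.5 mm of the mat's centre and square (block at (265,175), mat (265,168)). Back for the card box.

```bash
python3 -m pendant '[[[2.5,55,0],[0,0,0],-1],[[2.5,55,0],[0,0,0],-1],[[2.5,55,0],[0,0,0],-1],[[2.5,55,0],[0,0,0],-1],[[2.5,55,0],[0,0,0],-1],[[2.5,55,0],[0,0,0],-1],[[2.5,55,0],[0,0,0],-1],[[2.5,55,0],[0,0,0],-1],[[2.5,55,0],[0,0,0.098],-1],[[0,0,0],[0,0,0],-1]]'
python3 -m pendant '[[[0,0,0],[0,0,0],-1]]'
python3 - <<'E'
from h import *
import pickle
cal,p,d,hsv=shot('wrist','w8');pickle.dump((cal,p),open('w8.pkl','wb'))
x,y=proj(cal,[[.647,-.162,.052]])[0].astype(int);x0,y0=x-50,max(0,y-75);print(x0,y0)
cv2.imwrite('pics/c8.png',cv2.resize(p[y0:y0+150,x0:x0+100,::-1],None,fx=4,fy=4,interpolation=cv2.INTER_NEAREST))
H,S,V=[hsv[:,:,i].astype(int) for i in range(3)]
# cards: brown/red inside the drive outline; drive silver/black: low saturation
br=(S>70)&(V>60);dr=(S<60)
print('drive',rect(cal,cv2.morphologyEx((dr).astype(np.uint8),cv2.MORPH_OPEN,np.ones((2,2),np.uint8)),.026,(x0,y0,x0+100,y0+150)))
red=((H<6)|(H>172))&(S>140)
n,l,st,c=cv2.connectedComponentsWithStats((red[y0:y0+150,x0:x0+100]).astype(np.uint8));print(st[1:],c[1:])
E
```

```text
time_s: 20.1
position: [0.647, -0.1664, 0.1917]
tcp_rot: [0.001, 0.995, 0.096, -0.002]
contact_force: [-0.2, 1.1, -0.6]
opening: 1.003
finger_force: 0.0
time_s: 20.23
position: [0.6467, -0.1601, 0.1923]
tcp_rot: [-0.001, 0.995, 0.1, -0.002]
contact_force: [0.5, 1.1, -0.3]
opening: 1.003
finger_force: 0.0
216 106
drive [656.6, -164.4, 106.4, 66.2, np.float64(0.163)]
[[ 25  35  59   8 328]
 [ 23 109  58   7 288]] [[ 53.747   38.4787]
 [ 50.8229 112.1771]]
```

View pics/c8.png

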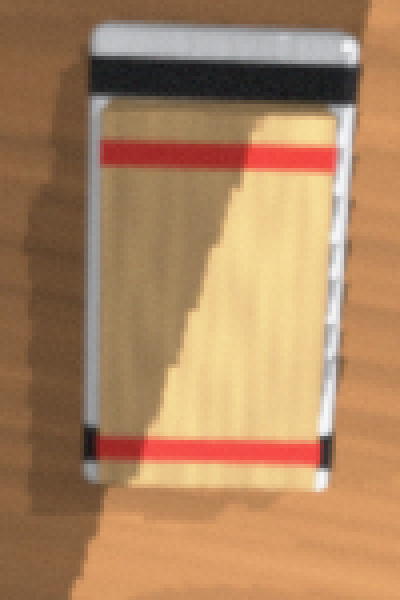

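The card box is complete on top of the drive, with red bands at crop rows 38 and 112. I'll use the bands for its centre and yaw, and outline its bright area as a check.

```bash
python3 - <<'E'
from h import *
import pickle
cal,p=pickle.load(open('w8.pkl','rb'));x0,y0=216,106
w=cast(cal,[[53.747+x0,38.479+y0],[50.823+x0,112.177+y0]],.052)*1000
c=w.mean(0);v=w[0]-w[1];print('bands',w,'centre',c,'yaw',np.arctan2(v[1],v[0]),np.hypot(*v))
hsv=cv2.cvtColor(p,cv2.COLOR_RGB2HSV);H,S,V=[hsv[:,:,i].astype(int) for i in range(3)]
red=(((H<6)|(H>172))&(S>140)).astype(np.uint8)
for a in((x0,y0+30,x0+100,y0+50),(x0,y0+100,x0+100,y0+125)):print('band',rect(cal,red,.052,a))
print('brown ends', cast(cal,[[x0+53.5,y0+27.5],[x0+51,y0+122.3]],.052)*1000)
yaw=np.arctan2(v[1],v[0]);go(c[0],c[1],29.5,yaw+np.pi/2)
E
```

```text
bands [[ 681.7095 -157.778 ]
 [ 610.6722 -169.6031]] centre [ 646.1909 -163.6905] yaw 0.16495046849672726 72.01480170347311
band [681.7, -158.1, 53.3, 5.4, np.float64(-1.403)]
band [610.9, -170.2, 55.6, 5.3, np.float64(-1.396)]
brown ends [[ 691.44   -155.5288]
 [ 600.3077 -171.9066]]
t 20.27 pos [ 646.9 -159.3  192.8] yaw_y -1.369 tilt [-0.0026  0.0012]
shift [ -1.2   4.5 163.3]
turn z 0.037
```

```bash
python3 -m pendant '[[[-1.2,4.3,40],[0,0,0.035],-1],[[0,0,45],[0,0,0],-1],[[0,0,40],[0,0,0],-1],[[0,0,22],[0,0,0],-1],[[0,0,8],[0,0,0],-1],[[0,0,0],[0,0,0],-1],[[0,0,0],[0,0,0],-1],[[0,0,0],[0,0,0],-1]]'
python3 - <<'E'
from h import *
go(646,-163.7,29.5,.167+np.pi/2)
E
```

```text
time_s: 21.28
position: [0.6478, -0.1653, 0.0403]
tcp_rot: [0.0, 0.997, 0.082, 0.001]
contact_force: [-0.7, 1.2, 0.6]
opening: 1.006
finger_force: 0.0
t 21.27 pos [ 647.8 -165.3   40.3] yaw_y -1.406 tilt [ 0.0015 -0.0003]
shift [-1.6 -1.9 10.8]
turn z -0.002
```

```bash
python3 -m pendant '[[[-1.3,-1.7,9],[0,0,0],-1],[[0,0,1.5],[0,0,0],0],[[0,0,0],[0,0,0],1],[[0,0,0],[0,0,0],1],[[0,0,0],[0,0,0],1],[[0,0,0],[0,0,0],1],[[0,0,0],[0,0,0],1]]'
python3 -m pendant '[[[0,0,-6],[0,0,0],1],[[0,0,-30],[0,0,0],1],[[0,0,-50],[0,0,0],1],[[0,0,-50],[0,0,0],1],[[0,0,-26],[0,0,0],1],[[0,0,0],[0,0,0],1]]'
python3 - <<'E'
from h import *
# stop 32 mm short along tool x to see tray; tray yaw -0.044
go(454.7,-270.2,190,-.044+np.pi/2)
E
```

```text
time_s: 22.15
position: [0.6459, -0.1639, 0.0288]
tcp_rot: [0.0, 0.997, 0.082, 0.0]
contact_force: [-0.5, -1.0, 0.3]
opening: 0.578
finger_force: 30.0
time_s: 22.9
position: [0.6467, -0.164, 0.1931]
tcp_rot: [0.001, 0.997, 0.082, 0.002]
contact_force: [-0.6, -0.1, -2.2]
opening: 0.58
finger_force: 30.0
t 22.9 pos [ 646.7 -164.   193.1] yaw_y -1.406 tilt [ 0.004  -0.0007]
shift [-206.8   73.2    2.4]
turn z 0.209
```

```bash
python3 -m pendant '[[[-51.7,18.3,0],[0,0,0],1],[[-51.7,18.3,0],[0,0,0],1],[[-51.7,18.3,0],[0,0,0],1],[[-51.7,18.3,0],[0,0,0],1],[[0,0,0],[0,0,0.105],1],[[0,0,0],[0,0,0.104],1],[[0,0,0],[0,0,0],1],[[0,0,0],[0,0,0],1]]'
python3 - <<'E'
from h import *
cal,p,d,hsv=shot('wrist','w9')
H,S,V=[hsv[:,:,i].astype(int) for i in range(3)]
x,y=proj(cal,[[.4547,-.2702,.006]])[0].astype(int);print(x,y)
print('tray in',rect(cal,(V>190)&(S<125),.006,(x-50,max(y-70,0),x+50,y+10)))
go(454.7,-270.2,20,-.044+np.pi/2)
E
```

```text
time_s: 23.9
position: [0.4535, -0.2696, 0.19]
tcp_rot: [-0.0, 1.0, -0.021, -0.001]
contact_force: [-0.5, 0.2, -1.1]
opening: 0.576
finger_force: 30.0
265 170
tray in [488.4, -271.5, 72.8, 42.6, np.float64(1.529)]
t 23.95 pos [ 453.6 -269.6  190.1] yaw_y -1.613 tilt [-0.001   0.0004]
shift [  1.3   0.6 170.1]
turn z 0.002
```

View pics/w9.png

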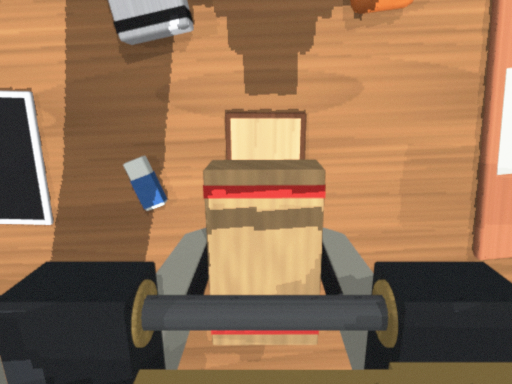

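The tray's inside front edge and sides confirm centre (454.5, -270.1), yaw -0.043. Lowering.

```bash
python3 -m pendant '[[[0.9,0.5,40],[0,0,0],1],[[0,0,50],[0,0,0],1],[[0,0,40],[0,0,0],1],[[0,0,30],[0,0,0],1],[[0,0,10],[0,0,0],1],[[0,0,0],[0,0,0],1],[[0,0,0],[0,0,0],1],[[0,0,0],[0,0,0],1]]'
python3 - <<'E'
from h import *
go(454.5,-270.2,9.3,-.043+np.pi/2)
E
```

```text
time_s: 24.95
position: [0.4552, -0.2708, 0.0218]
tcp_rot: [0.0, 1.0, -0.022, 0.001]
contact_force: [0.5, -0.1, -1.3]
opening: 0.58
finger_force: 30.0
t 24.95 pos [ 455.2 -270.8   21.8] yaw_y -1.615 tilt [ 0.0018 -0.0009]
shift [-0.8 -0.6 12.5]
turn z -0.001
```

```bash
python3 -m pendant '[[[-0.2,-0.5,6],[0,0,0],1],[[0,0,4],[0,0,0],1],[[0,0,1.5],[0,0,0],1],[[0,0,0.5],[0,0,0],1],[[0,0,0],[0,0,0],1],[[0,0,0],[0,0,0],1]]'
python3 -m pendant '[[[0,0,0.5],[0,0,0],1],[[0,0,0],[0,0,0],1]]'
python3 -m pendant '[[[0,0,0.5],[0,0,0],1],[[0,0,0],[0,0,0],1]]'
```

```text
time_s: 25.7
position: [0.4544, -0.2699, 0.0087]
tcp_rot: [-0.0, 1.0, -0.022, -0.0]
contact_force: [-0.7, 1.0, 0.5]
opening: 0.575
finger_force: 30.0
time_s: 25.95
position: [0.4544, -0.2699, 0.0087]
tcp_rot: [0.0, 1.0, -0.022, 0.0]
contact_force: [-2.1, 1.3, 7.4]
opening: 0.581
finger_force: 30.0
time_s: 26.2
position: [0.4544, -0.2699, 0.0087]
tcp_rot: [0.0, 1.0, -0.022, 0.0]
contact_force: [-3.2, 1.7, 15.6]
opening: 0.576
finger_force: 30.0
```

```bash
python3 -m pendant '[[[0,0,-0.9],[0,0,0],1],[[0,0,0],[0,0,0],0],[[0,0,0],[0,0,0],-1],[[0,0,0],[0,0,0],-1],[[0,0,0],[0,0,0],-1],[[0,0,-15],[0,0,0],-1],[[0,0,-50],[0,0,0],-1],[[0,0,-60],[0,0,0],-1],[[0,0,-60],[0,0,0],-1],[[0,0,0],[0,0,0],-1]]'
python3 -m pendant '[[[0,0,0],[0,0,0],-1]]'
python3 - <<'E'
from h import *
cal,p,d,hsv=shot('wrist','w10')
H,S,V=[hsv[:,:,i].astype(int) for i in range(3)]
x,y=proj(cal,[[.4545,-.2701,.032]])[0].astype(int);roi=(x-60,y-70,x+60,y+70)
red=(((H<6)|(H>172))&(S>140)).astype(np.uint8)
for a in((x-60,y-60,x+60,y),(x-60,y,x+60,y+60)):print('band',rect(cal,red,.032,a))
go(648,-164,195,.165+np.pi/2)
E
```

```text
time_s: 27.45
position: [0.4563, -0.2711, 0.199]
tcp_rot: [0.002, 1.0, -0.022, 0.004]
contact_force: [-0.0, 0.5, -1.0]
opening: 0.998
finger_force: 0.0
time_s: 27.58
position: [0.4542, -0.2698, 0.1943]
tcp_rot: [0.0, 1.0, -0.022, 0.0]
contact_force: [-0.3, 0.7, -0.2]
opening: 0.998
finger_force: 0.0
band [490.9, -270.9, 53.1, 3.9, np.float64(1.526)]
band [419.0, -268.2, 53.1, 4.7, np.float64(1.549)]
t 27.62 pos [ 453.8 -269.6  193.4] yaw_y -1.615 tilt [-0.0008  0.0004]
shift [ 189.3 -114.    -1.8]
turn z -0.209
```

View pics/w10.png

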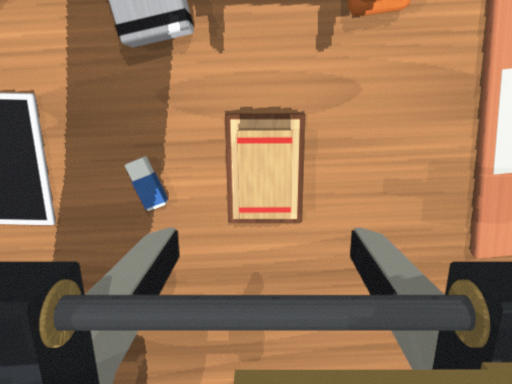

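The box is centred and square on the tray (bands at rows 140 and 210, within 0.7 mm). Now the drive.

```bash
python3 -m pendant '[[[47.3,-28.5,0],[0,0,0],-1],[[47.3,-28.5,0],[0,0,0],-1],[[47.3,-28.5,0],[0,0,0],-1],[[47.3,-28.5,0],[0,0,0],-1],[[0,0,0],[0,0,-0.105],-1],[[0,0,0],[0,0,-0.104],-1],[[0,0,0],[0,0,0],-1],[[0,0,0],[0,0,0],-1]]'
python3 - <<'E'
from h import *
cal,p,d,hsv=shot('wrist')
H,S,V=[hsv[:,:,i].astype(int) for i in range(3)]
x,y=proj(cal,[[.648,-.164,.026]])[0].astype(int);x0,y0=x-50,max(0,y-75);print(x0,y0)
cv2.imwrite('pics/c11.png',cv2.resize(p[y0:y0+150,x0:x0+100,::-1],None,fx=4,fy=4,interpolation=cv2.INTER_NEAREST))
roi=(x0,y0,x0+100,y0+150)
R=rect(cal,cv2.morphologyEx((S<75).astype(np.uint8),cv2.MORPH_OPEN,np.ones((3,3),np.uint8)),.026,roi);print('drive',R)
bl=((V<55)&(S<90)).astype(np.uint8)
B=[rect(cal,bl,.026,a) for a in((x0,y0,x0+100,y),(x0,y,x0+100,y0+150))];print(B)
E
```

```text
time_s: 28.62
position: [0.6479, -0.1645, 0.1925]
tcp_rot: [-0.0, 0.997, 0.081, -0.001]
contact_force: [-0.5, 0.2, 0.1]
opening: 1.003
finger_force: 0.0
213 100
drive [650.0, -164.5, 119.9, 66.4, np.float64(0.162)]
[[696.8, -156.5, 64.0, 7.7, np.float64(-1.409)], [604.4, -186.2, 34.0, 4.5, np.float64(-1.409)]]
```

View pics/c11.png

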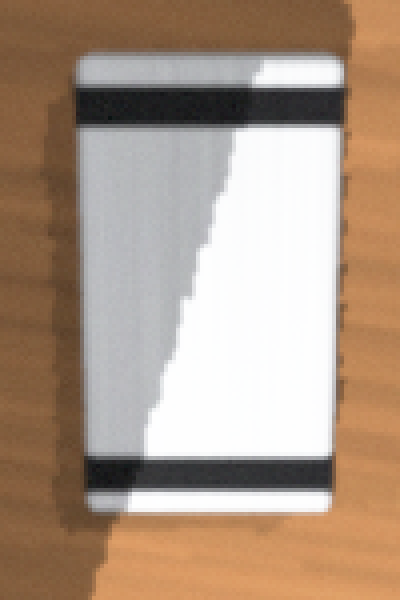

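The drive shows cleanly (crop columns 75–345, rows 50–512); the fit is 119.9 x 66.4 mm.

```bash
python3 - <<'E'
from h import *
go(650,-164.5,5,.162+np.pi/2)
E
```

```text
t 28.68 pos [ 648.1 -164.5  192.9] yaw_y -1.408 tilt [-0.0013  0.0002]
shift [  2.1   0.3 187.9]
turn z 0.001
```

```bash
python3 -m pendant '[[[1.5,0.2,45],[0,0,0],-1],[[0,0,50],[0,0,0],-1],[[0,0,45],[0,0,0],-1],[[0,0,28],[0,0,0],-1],[[0,0,8],[0,0,0],-1],[[0,0,0],[0,0,0],-1],[[0,0,0],[0,0,0],-1],[[0,0,0],[0,0,0],-1]]'
python3 - <<'E'
from h import *
go(650,-164.5,5,.162+np.pi/2)
E
```

```text
time_s: 29.68
position: [0.6507, -0.1646, 0.0189]
tcp_rot: [0.0, 0.997, 0.082, 0.001]
contact_force: [0.3, 0.6, 0.6]
opening: 1.0
finger_force: 0.0
t 29.68 pos [ 650.7 -164.6   18.9] yaw_y -1.406 tilt [ 0.0019 -0.0004]
shift [-0.7 -0.2 13.9]
turn z 0.003
```

```bash
python3 -m pendant '[[[-0.2,0,8],[0,0,0],-1],[[0,0,4],[0,0,0],-1],[[0,0,1.3],[0,0,0],-1],[[0,0,0],[0,0,0],0],[[0,0,0],[0,0,0],1],[[0,0,0],[0,0,0],1],[[0,0,0],[0,0,0],1],[[0,0,0],[0,0,0],1],[[0,0,0],[0,0,0],1]]'
python3 -m pendant '[[[0,0,-4],[0,0,0],1],[[0,0,-30],[0,0,0],1],[[0,0,-50],[0,0,0],1],[[0,0,-50],[0,0,0],1],[[0,0,-50],[0,0,0],1],[[0,0,0],[0,0,0],1],[[0,0,0],[0,0,0],1]]'
python3 - <<'E'
from h import *
go(437,16,190,-.064+np.pi/2)
go(478,15,190,-.064+np.pi/2)
E
```

```text
time_s: 30.8
position: [0.6499, -0.1645, 0.0044]
tcp_rot: [0.0, 0.997, 0.082, 0.0]
contact_force: [-0.5, -0.4, 2.4]
opening: 0.709
finger_force: 30.0
time_s: 31.68
position: [0.6491, -0.1642, 0.1878]
tcp_rot: [-0.0, 0.997, 0.082, -0.0]
contact_force: [-0.3, -0.4, -1.2]
opening: 0.708
finger_force: 30.0
t 31.68 pos [ 649.1 -164.2  187.8] yaw_y -1.406 tilt [-0.001   0.0002]
shift [-179.6 -212.6   -2. ]
turn z 0.229
t 31.68 pos [ 649.1 -164.2  187.8] yaw_y -1.406 tilt [-0.001   0.0002]
shift [-139.4 -204.9   -2. ]
turn z 0.229
```

```bash
python3 -m pendant '[[[-27.9,-41,0],[0,0,0],1],[[-27.9,-41,0],[0,0,0],1],[[-27.9,-41,0],[0,0,0],1],[[-27.9,-41,0],[0,0,0],1],[[-27.9,-41,0],[0,0,0],1],[[0,0,0],[0,0,0.115],1],[[0,0,0],[0,0,0.114],1],[[0,0,0],[0,0,0],1],[[0,0,0],[0,0,0],1]]'
python3 - <<'E'
from h import *
import pickle
cal,p,d,hsv=shot('wrist','w12');pickle.dump((cal,p),open('w12.pkl','wb'))
H,S,V=[hsv[:,:,i].astype(int) for i in range(3)]
print(proj(cal,[[.478,.015,.006],[.55,.01,.006]]))
go(478,15,20,-.064+np.pi/2)
E
```

```text
time_s: 32.8
position: [0.4781, 0.0148, 0.1875]
tcp_rot: [0.0, 1.0, -0.031, -0.001]
contact_force: [0.6, 0.1, -2.6]
opening: 0.708
finger_force: 30.0
[[264.3215 172.1533]
 [264.8567 102.034 ]]
t 32.85 pos [478.2  14.8 187.7] yaw_y -1.633 tilt [-0.0014 -0.0002]
shift [  0.   -0.2 167.7]
turn z 0.002
```

View pics/w12.png

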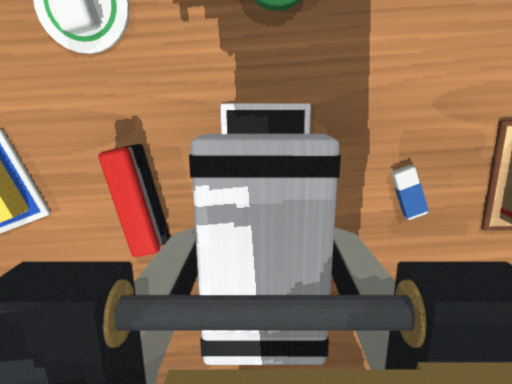

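The dock's front shows at columns 221–311, rows 103–134; the rest is behind the held drive.

```bash
python3 - <<'E'
from h import *
import pickle
cal,p=pickle.load(open('w12.pkl','rb'))
hsv=cv2.cvtColor(p,cv2.COLOR_RGB2HSV);H,S,V=[hsv[:,:,i].astype(int) for i in range(3)]
for s in(70,90):
    R=rect(cal,S<s,.006,(205,90,330,131));print(R)
    yaw=R[4]-np.pi/2;b=R[3] # short side is along dock's length
    L=b/2-72;c=np.array(R[:2])+L*np.array([np.cos(yaw),np.sin(yaw)]);print('centre',c,'yaw',yaw)
E
```

```text
[535.6, 10.7, 92.2, 26.9, np.float64(1.509)]
centre [477.1618  14.3159] yaw -0.06179632679489666
[535.6, 10.6, 92.7, 26.9, np.float64(1.509)]
centre [477.1618  14.2159] yaw -0.06179632679489666
```

```bash
python3 -m pendant '[[[-1,0.4,45],[0,0,0],1],[[0,0,50],[0,0,0],1],[[0,0,40],[0,0,0],1],[[0,0,22],[0,0,0],1],[[0,0,10],[0,0,0],1],[[0,0,0],[0,0,0],1],[[0,0,0],[0,0,0],1],[[0,0,0],[0,0,0],1]]'
python3 - <<'E'
from h import *
go(477.1,14.4,11,-.062+np.pi/2)
E
```

```text
time_s: 33.85
position: [0.4781, 0.0146, 0.0222]
tcp_rot: [-0.0, 0.999, -0.032, 0.001]
contact_force: [0.3, -0.8, -2.6]
opening: 0.709
finger_force: 30.0
t 33.85 pos [478.1  14.6  22.2] yaw_y -1.635 tilt [0.0017 0.0002]
shift [-1.   0.3 11.2]
turn z -0.002
```

```bash
python3 -m pendant '[[[-0.2,0.2,6],[0,0,0],1],[[0,0,3],[0,0,0],1],[[0,0,1],[0,0,0],1],[[0,0,0.4],[0,0,0],1],[[0,0,0],[0,0,0],1],[[0,0,0],[0,0,0],1]]'
python3 -m pendant '[[[0,0,0.5],[0,0,0],1],[[0,0,0],[0,0,0],1]]'
python3 -m pendant '[[[0,0,0.5],[0,0,0],1],[[0,0,0],[0,0,0],1]]'
```

```text
time_s: 34.6
position: [0.4774, 0.0144, 0.0109]
tcp_rot: [0.0, 0.999, -0.032, 0.0]
contact_force: [-1.0, -0.1, -3.1]
opening: 0.708
finger_force: 30.0
time_s: 34.85
position: [0.4773, 0.0144, 0.0104]
tcp_rot: [0.0, 0.999, -0.032, -0.0]
contact_force: [-0.4, -0.5, -1.3]
opening: 0.708
finger_force: 30.0
time_s: 35.1
position: [0.4773, 0.0144, 0.0103]
tcp_rot: [-0.0, 0.999, -0.032, 0.0]
contact_force: [-1.0, 0.2, 5.4]
opening: 0.706
finger_force: 30.0
```

```bash
python3 -m pendant '[[[0,0,-0.5],[0,0,0],1],[[0,0,0],[0,0,0],0.3],[[0,0,0],[0,0,0],-1],[[0,0,0],[0,0,0],-1],[[0,0,0],[0,0,0],-1],[[0,0,-15],[0,0,0],-1],[[0,0,-50],[0,0,0],-1],[[0,0,-60],[0,0,0],-1],[[0,0,-60],[0,0,0],-1],[[0,0,0],[0,0,0],-1]]'
python3 -m pendant '[[[0,0,0],[0,0,0],-1]]'
python3 - <<'E'
from h import *
cal,p,d,hsv=shot('wrist','w13')
H,S,V=[hsv[:,:,i].astype(int) for i in range(3)]
x,y=proj(cal,[[.4772,.0144,.006]])[0].astype(int);roi=(x-60,y-85,x+60,y+80)
print('dock',rect(cal,S<80,.006,roi))
print('drive',rect(cal,cv2.morphologyEx(((S<80)&(V>95)).astype(np.uint8),cv2.MORPH_OPEN,np.ones((5,5),np.uint8)),.032,(x-48,y-60,x+48,y+66)))
bl=((V<70)&(S<90)).astype(np.uint8)
c,p2,d,h2=shot('top','top13')
E
```

```text
time_s: 36.35
position: [0.4793, 0.0144, 0.2005]
tcp_rot: [-0.001, 0.999, -0.032, 0.004]
contact_force: [-1.3, -1.5, -0.6]
opening: 0.999
finger_force: 0.0
time_s: 36.48
position: [0.477, 0.0144, 0.1961]
tcp_rot: [-0.0, 0.999, -0.032, 0.001]
contact_force: [-0.2, 0.1, -1.0]
opening: 1.001
finger_force: 0.0
dock [477.4, 14.3, 144.2, 92.7, np.float64(-0.064)]
drive [476.7, 14.9, 87.5, 66.0, np.float64(-0.067)]
```

View pics/w13.png

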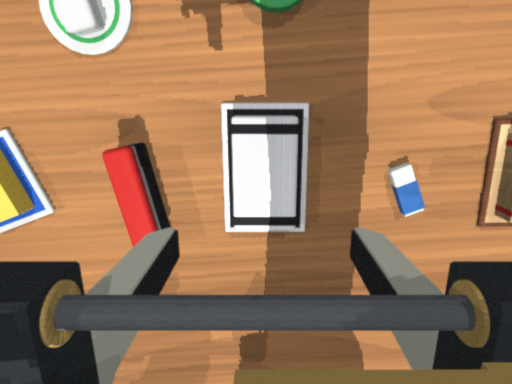

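The drive is centred and square on the dock, within 1 mm (silver middle around (265,175)). The stapler, tape and other placed things are untouched.

```bash
python3 -c "
from workcell import r
print(r.job_done())"
```

```text
the job is handed in; nothing more can be done
None
```

The pile is apart and all four things are on their own places. The note block, card box and drive measured square and within about 1 mm of centre; the earbud case looked centred in the wrist picture. The stapler and tape were not touched, and the job was handed in at about 37 s.

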